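# Clear the slide chamber's cover, free its catch if caught, hold it open

### The arm

A 7-joint arm with a two-finger parallel gripper is mounted at the origin on a cart in front of the work surface, level with it; the furniture and walls round the work are solid. World frame = base frame: x ahead of the robot, y to its left, z up, the work surface at z = 0. Lengths are in m, angles in rad, forces in N, time in s.
With the tool pointing down it reaches from about 0.4 to 0.85 m from the base axis. Payload 4.5 kg.
Tool frame: the origin (TCP) lies between the finger pads; the fingertips stand 19 mm ahead of it and the grasp point (between the pads) is the TCP (env.tips_ahead is the distance from the TCP to the fingertips, in m); z points along the fingers, y is the line along which they close (so a half turn about z gives the same grasp; the last joint's range is limited). The gripper opens to 88 mm and grips with 3 to 60 N. Pads are 18 mm wide; open, the fingers measure 123 mm over their backs; the gripper's body (75 mm by 187 mm) begins 45 mm behind the grasp point.
Start: joints at [1.195, 0.689, -0.195, 1.565, 0.157, 0.902, -0.215], TCP at [0.249, -0.573, 0.233] pointing down, gripper open.
Joint ranges: [-3.01, 3.01], [-0.46, 2.08], [-1.47, 1.51], [0.13, 2.56], [-1, 4.14], [0.04, 2.09], [-2.66, 2.66]. Speed limits (rad/s): [2.57, 2.57, 3.14, 3.14, 3.14, 3.14, 3.14].

### API

Orientations are given as a unit quaternion [x, y, z, w].
In Python, from plant import env gives the robot as it stands. The module is installed in compiled form; this text tells all that it offers.
- The arm moves only by the tool move_arm, never from a script. Its argument "commands" is text: rows parted by semicolons, each of 7 numbers parted by spaces: the turn, a rotation vector about the tool's x, y, z in degrees, then the shift along the tool's x, y, z in m, then the opening, from -1 (shut) to 1 (fully open), so that 0 is half open. A call has 1 to 12 rows; each row is the pose to reach, as a shift and turn from the pose commanded when the call began, along the tool's axes at that moment; what a row does not reach only later rows make up. A row lasts 1/12 s, in which the tool goes at most 41.7 mm and 7.16 degrees, less where a joint would pass 70% of its speed; a pose out of reach is approached as far as the arm can. A call with a gripper value outside its range is refused whole. The fingers move at their own pace and stop on an object; "newtons" is the grip in N (left out, the last holds). Time passes only in rows, so rows that repeat a pose let the fingers close. It gives the time, the measured TCP pose, the force, the opening and the grip force at its end, in the units of the state.
- env.get_state(): the state, without advancing time (a new reading comes with each control period).
- env.get_image(name): name is "scene" or "top" or "wrist"; returns the picture (420x560x3 uint8, red, green, blue); there is no depth.
- env.get_calibration(name): a dict with "K" (3x3 intrinsics, pixels), "dist_coeffs" ([k1, k2, p1, p2, k3] as OpenCV has them; the pictures are not rectified), "R" (3x3) and "t" (3): a world point X has camera coordinates R X + t; the wrist camera has in their place "T_tool_cam" (4x4, takes a point from camera to tool coordinates, whose origin is the TCP and whose axes are the flange's). Camera axes: x right, y down, z forward; pixel columns grow to the right and rows downward; lengths in m; the calibration is good to about 2 mm. A picture is of the moment at which its call begins: read the wrist's pose just before it. get_calibration takes no time and is no camera call.
- env.finish_job(): hands the job in; it is judged then, once.
Trained networks look in the newest picture that a camera, given by its name, has taken for a name from the list of things; names that differ only in an ending like _2 or _b are one class to them, and where a whole thing is asked for, a point or a joint stands for the part that bears it (a point fixed in the world has none). Each returns a list of dicts, best first, with "conf" (0 to 1); they miss things now and then, are a little off and sometimes report something else, mostly with a low value. They report only what shows in the picture. A call takes as long as a camera call. They do not tell look-alikes from the thing itself.
- env.search_frame(camera, label): "location" ([column, row] in pixels, amid what is visible of it).
- env.outline_of(camera, label): "region" (420x560 bool, what is visible of it) and "location" ([column, row] in pixels, amid what is visible of it).
The state is a dict: "clock": time; "joints": joint angles; "joint_vel": joint speeds; "joint_efforts": joint torques, N m; "eef_pos": TCP position; "ee_rot": TCP orientation; "ft_force": force on the tool from outside, world axes, zero at the start; "moment": the same for the moment, N m; "width": finger opening in m; "grip_force": force on a finger pad.
Only numpy, scipy, OpenCV 4.12 (cv2) and the standard library are available. Lean on these libraries where they do the work, as an engineer would, in place of code of your own. Each camera call takes 0.05 s, during which the arm holds its last target. There are 200 camera calls.

### The job

Take the yellow-handled scraper, sweep the three red resin chips off the grey cover of the slide chamber onto the bench without touching them with the fingers or lifting the cover under them, and set the scraper down on the bench. Then, before moving the orange release, tug the cover's handle upward until it stops or comes freely, to learn whether its hidden catch has bitten; if it is caught, let go and push the orange release all the way towards the green mark. Lift the cover at least 45 degrees open and finish while holding it there by its handle, for it falls shut when let go; leave the other things on the bench where they are.

Things in the scene. Friction and masses are not known exactly. Their poses are not given: they have to be found in the camera images.
- chamber: blue slide chamber fixed to the bench, 190 (x) x 220 (y) mm, 66 mm high with its cover shut. Origin: on the bench, under the centre of the body's y width, 110 mm behind its front face and 80 mm in front of its rear face. Its x axis points from the front to the hinge (away from the robot), y to the left, z up; it stands at different places and yaws. Its x from -110 to -70 mm is a bare front deck 50 mm high that carries the release; x from -70 to 80 mm is covered
- cover (a joint): opening angle of the cover (rad): 0 shut, up to 1.25. Whether the hidden catch has bitten cannot be seen. Caught, the cover lifts only about 0.04 rad (5 mm at the handle) and then stops hard; free, it goes on rising. It weighs about 0.3 to 0.5 kg (2 to 3.5 N at the handle) and always falls shut when let go
- cover_handle (a point): middle of the handle's grip bar on the cover: a round steel bar 12 mm thick and 90 mm long along the chamber's y, its axis 35 mm above the top of the cover. With the cover shut it lies at chamber x -45 mm, y 0, z 101 mm. The frame turns with the cover
- cover_hinge (a point): point on the cover's hinge axis, which runs along the chamber's y at chamber x 80 mm, z 58 mm; the handle bar is 125 mm in front of it and 43 mm above it when shut
- cover_top (a point): point on the flat top face of the grey cover (150 mm in x, 220 mm in y, chamber x -70 to 80, 8 mm thick), at chamber x 22.5 mm, y 0, z 66 mm: middle of the area where the chips lie (chamber x 0 to 45 mm, y -75 to 75 mm)
- release (a joint): travel of the orange release (m): 0 at the start, 0.022 at its stop, growing towards the chamber's +y (towards the green mark). It slides with about 3 N and stays where it is left. Beyond 0.015 it has surely freed the catch. It reads 0 whether or not the catch has bitten
- release_grip (a point): centre of the orange release tab on the front deck: 14 (x) x 16 (y) x 26 mm (z), standing on the deck from 50.5 to 76.5 mm above the bench; at the start at chamber x -92 mm, y -85 mm, z 64 mm
- scraper: loose scraper block standing on the bench: black blade block 90 (x) x 30 (y) x 14 mm (z) with a yellow handle on top. Origin: centre of its underside, z up. About 0.12 kg
- scraper_grip (a point): centre of the grip on the yellow handle of the scraper, 36 mm above the blade's underside; the handle measures 50 (x) x 18 (y) mm and reaches from 14 to 54 mm above the underside; axes as scraper
- chip_1_center (a point): centre of a loose red resin chip, 22x16x8 mm, 12 g, lying flat on the cover at any yaw
- chip_2_center (a point): centre of a loose red resin chip, 22x16x8 mm, 12 g, lying flat on the cover at any yaw
- chip_3_center (a point): centre of a loose red resin chip, 22x16x8 mm, 12 g, lying flat on the cover at any yaw
- specimen_jar: a red-capped specimen jar, 55 mm across, 62 mm high, loose bystander on the bench; origin at the centre of its underside
- coverslips: a small blue-lidded box of cover slips, 35x35x22 mm, loose bystander on the bench; origin at the centre of its underside
- counter: a white tally counter, 60x55x29 mm, loose bystander on the bench; origin at the centre of its underside
- petri_dish: a clear petri dish, 90 mm across, 14 mm high, loose bystander on the bench; origin at the centre of its underside
Mind the look-alikes: they are no part of the job. Of the things shaped like the scraper, the black one is meant.

How it is judged:
On the way, in this order (a step that is already met when the one before it is completed fails the run):
1. the scraper is held in the fingers, at least 60 mm above the bench (height (world z) of scraper_grip above 0.096 m and contact force between the fingers and scraper above 1 N), for 0.1 s.
2. all three chips are off the chamber, on the bench, while the scraper is held (height (world z) of each of chip_1_center, chip_2_center, chip_3_center below 0.03 m and contact force between the fingers and scraper above 1 N), for 0.1 s.
3. with the scraper set down and the release not yet moved (under 5 mm), the cover is tugged up by at least 0.02 rad (height (world z) of scraper_grip below 0.05 m and contact force between the fingers and scraper below 0.1 N and linear speed of scraper below 0.02 m/s and value of joint release below 0.005 m and value of joint cover above 0.02 rad and contact force between the fingers and cover above 0.5 N), for 0.05 s.
4. the cover is lifted open by the fingers beyond 0.70 rad (value of joint cover above 0.7 rad and contact force between the fingers and cover above 0.5 N), for 0.2 s.
At the end, for the whole second after the job is handed in: the cover stands still, more than 0.70 rad (40 degrees) open, held by the fingers at its handle (grasp point within 60 mm of the middle of the bar), all three chips lie on the bench (centre below 30 mm), and the scraper rests on the bench, released (all of step 4 and velocity of joint cover between -0.1 and 0.1 rad/s and distance between the grasp point and cover_handle below 0.06 m and height (world z) of each of chip_1_center, chip_2_center, chip_3_center below 0.03 m and height (world z) of scraper_grip below 0.05 m and contact force between the fingers and scraper below 0.1 N and linear speed of scraper below 0.02 m/s); the arm keeps its last pose, push and grip.
It fails at once if a finger touches a chip (contact force between the fingers and chip_1 above 0.5 N or contact force between the fingers and chip_2 above 0.5 N or contact force between the fingers and chip_3 above 0.5 N).
It fails at once if the cover is lifted by more than 0.1 rad while a chip still lies on it (value of joint cover above 0.1 rad and height (world z) of any of chip_1_center, chip_2_center, chip_3_center above 0.045 m).
It fails at once if a bystander is moved by more than 30 mm (distance of any of specimen_jar, coverslips, counter, petri_dish from where it was at the start of the episode above 0.03 m).
It also fails if it takes over 72 s, if anything falls off the work surface, if the arm or the gripper's body presses on something with over 40 N, if the wrist force passes 120 N, or if a joint passes its speed limit or range.

## Working session

There is one attempt and no reset: what is moved stays moved. The work goes in short steps, Python scripts to look and compute and a tool call to move; the robot and the scene stay as the last step left them, time stands still between calls to the robot, and variables do not carry over. Pictures are saved under pics/ and viewed, at most 10 in all, crops included, and the job is handed in when it is done.

Besides the shell and the picture viewer there is one more tool, called after "Call:" as name(argument=value, ...), one argument or row to a line, values as JSON. move_arm: Moves the arm, as the interface text tells. Its arguments: {"type":"object","properties":{"commands":{"type":"string"},"newtons":{"type":"number"}},"required":["commands"]}

```bash
mkdir -p pics; python3 - <<'E'
from plant import env
import cv2,numpy as np
a=env.get_image("top");b=env.get_image("scene")
cv2.imwrite("pics/a.png",a[:,:,::-1]);cv2.imwrite("pics/b.png",b[:,:,::-1])
for c in("top","scene"):
  k=env.get_calibration(c);print(c,k)
  for l in("scraper","release","cover_handle","chip_1_center","cover_top"):
    print(l,[(np.round(d["location"]),round(d["conf"],2)) for d in env.search_frame(c,l)][:5])
print(env.get_state(), env.tips_ahead, env.get_calibration("wrist"))
E
```

```text
top {'K': array([[454.22701055,   0.        , 279.70401985],
       [  0.        , 454.22701055, 209.49209911],
       [  0.        ,   0.        ,   1.        ]]), 'dist_coeffs': array([-0.05116256,  0.        ,  0.        ,  0.        ,  0.        ]), 'R': array([[ 1.71732970e-02, -9.99850094e-01,  2.20643343e-03],
       [-9.92495897e-01, -1.73141021e-02, -1.21045925e-01],
       [ 1.21065982e-01, -1.11118512e-04, -9.92644456e-01]]), 't': array([-0.05198054,  0.52548102,  1.48922503])}
scraper [(array([289., 228.]), 0.82), (array([324., 249.]), 0.81), (array([225., 195.]), 0.64), (array([430., 259.]), 0.6), (array([261., 263.]), 0.51)]
release []
cover_handle [(array([224., 192.]), 0.78), (array([135., 257.]), 0.6)]
chip_1_center [(array([322., 251.]), 0.68)]
cover_top [(array([230., 197.]), 0.98)]
scene {'K': array([[434.73977622,   0.        , 276.42033422],
       [  0.        , 434.73977622, 210.93442849],
       [  0.        ,   0.        ,   1.        ]]), 'dist_coeffs': array([0.00685107, 0.        , 0.        , 0.        , 0.        ]), 'R': array([[ 0.48058641, -0.8768106
[... 993 characters left out ...]
0.01237849,  0.03093218, -0.00398718]), 'grip_force': 0.0, 'width': 0.08818187391644879} 0.019 {'K': array([[366.41997837,   0.        , 278.93022088],
       [  0.        , 366.41997837, 211.5446023 ],
       [  0.        ,   0.        ,   1.        ]]), 'dist_coeffs': array([-0.01469898,  0.        ,  0.        ,  0.        ,  0.        ]), 'T_tool_cam': array([[-4.17444374e-04, -9.47048369e-01, -3.21090660e-01,
         8.37791030e-02],
       [ 9.99999838e-01, -2.71499557e-04, -4.99301643e-04,
         1.13810291e-04],
       [ 3.85686835e-04, -3.21090816e-01,  9.47048330e-01,
        -1.50971785e-01],
       [ 0.00000000e+00,  0.00000000e+00,  0.00000000e+00,
         1.00000000e+00]])}
```

```bash
python3 - <<'E'
import cv2
a=cv2.imread("pics/a.png");cv2.imwrite("pics/a2.png",cv2.resize(a[130:300,100:370],None,fx=2.9,fy=2.9,interpolation=2))
E
```

```text
(no output)
```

View pics/b.png

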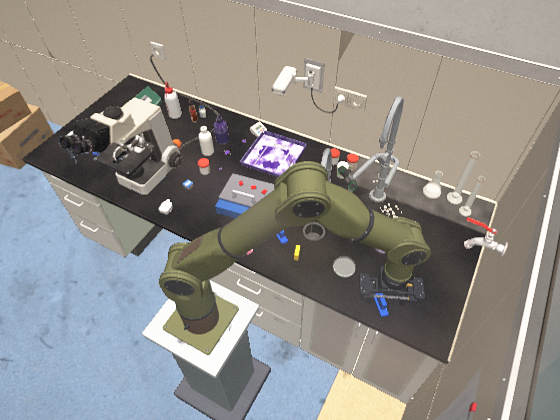

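View pics/a2.png

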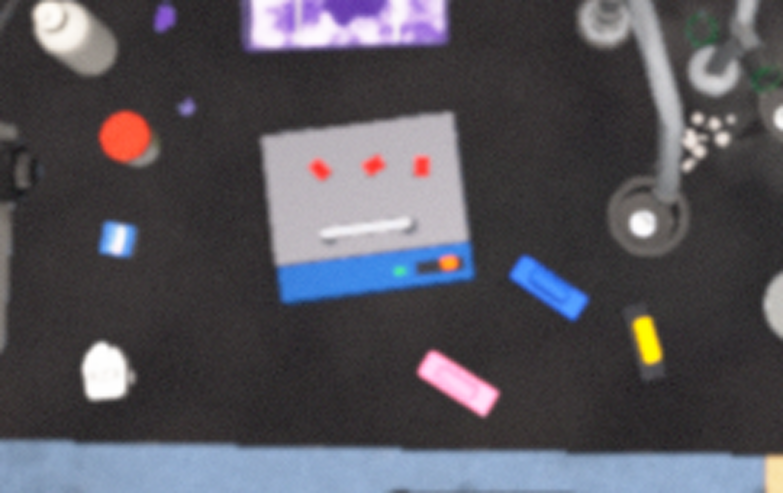

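The top crop shows three scraper-shaped things: a black one with a yellow handle at top pixel (323,247), a blue one at (289,229) and a pink one at (258,262). The task names the black, yellow-handled one, and only (323,247) fits; the crop confirms it. The chips lie in a row at about (210,188), (229,187) and (245,187). The release is at (255,221) and the green mark at (238,223).

```bash
cat > h.py <<'E'
from plant import env
import cv2,numpy as np
from scipy.spatial.transform import Rotation as Ro
def cam(n,s=None):
    k=env.get_calibration(n)
    if n!="wrist": return k["K"],k["dist_coeffs"],k["R"],k["t"]
    s=s or env.get_state(); T=np.eye(4);T[:3,:3]=Ro.from_quat(s["ee_rot"]).as_matrix();T[:3,3]=s["eef_pos"]
    M=np.linalg.inv(T@k["T_tool_cam"]);return k["K"],k["dist_coeffs"],M[:3,:3],M[:3,3]
def w(px,z,c):
    K,d,R,t=c; n=cv2.undistortPoints(np.array(px,float).reshape(-1,1,2),K,d)[:,0]
    r=np.c_[n,np.ones(len(n))]@R; o=-R.T@t; return (o+r*((z-o[2])/r[:,2])[:,None])
def rect(mask,z,c):
    ys,xs=np.nonzero(mask); p=w(np.c_[xs,ys],z,c)[:,:2]
    (ctr,sz,a)=cv2.minAreaRect((p*1000).astype(np.float32)); return np.round(ctr,1),np.round(sz,1),round(a,1)
def big(m,n=1):
    k,l,s,c=cv2.connectedComponentsWithStats(m.astype(np.uint8)); o=1+np.argsort(-s[1:,4])[:n]; return [l==i for i in o]
def local(p,s=None):
    s=s or env.get_state(); return Ro.from_quat(s["ee_rot"]).inv().apply(np.array(p)-s["eef_pos"])
E
python3 - <<'E'
from h import *
c=cam("top");im=env.get_image("top");h=cv2.cvtColor(im,cv2.COLOR_RGB2HSV);H,S,V=h[...,0],h[...,1],h[...,2]
roi=np.zeros(H.shape,bool);roi[160:240,185:270]=1
o=env.outline_of("top","cover_top");
print("cover",o[0]["conf"],rect(big(o[0]["region"])[0],.066,c))
for d in env.search_frame("top","cover_handle")[:1]:print("bar",w([d["location"]],.101,c))
y=(H>20)&(H<36)&(S>150)&(V>110);y[:,:300]=0;y[:,350:]=0;y[:230]=0;y[265:]=0
print("yellow",rect(big(y)[0],.054,c))
r=((H<5)|(H>174))&(S>130)&(V>120)&roi
for m in big(r,3):print("chip",rect(m,.074,c))
og=(H>=5)&(H<20)&(S>150)&roi
print("rel",rect(big(og)[0],.0765,c))
b=(H>100)&(H<120)&(S>120)&roi;print("blue",rect(big(b)[0],.05,c))
for n in("specimen_jar","coverslips","counter","petri_dish"):
  for d in env.search_frame("top",n)[:1]:print(n,w([d["location"]],.02,c))
E
```

```text
Traceback (most recent call last):
IndexError: list index out of range
```

```bash
cat > m.py <<'E'
from h import *
c=cam("top");im=env.get_image("top");h=cv2.cvtColor(im,cv2.COLOR_RGB2HSV);H,S,V=h[...,0],h[...,1],h[...,2]
roi=np.zeros(H.shape,bool);roi[160:240,185:270]=1
g=(S<60)&(V>90)&roi;print("cover",rect(big(g)[0],.066,c))
for d in env.search_frame("top","cover_handle")[:1]:print("bar",w([d["location"]],.101,c))
y=(H>20)&(H<36)&(S>150)&(V>110);y[:,:300]=0;y[:,350:]=0;y[:230]=0;y[265:]=0
print("yellow",rect(big(y)[0],.054,c))
r=((H<5)|(H>174))&(S>130)&(V>120)&roi
for m in big(r,3):print("chip",rect(m,.074,c))
og=(H>=5)&(H<20)&(S>150)&roi
print("rel",rect(big(og)[0],.0765,c))
b=(H>100)&(H<120)&(S>120)&roi;print("blue",rect(big(b)[0],.05,c))
for n in("specimen_jar","coverslips","counter","petri_dish"):
  for d in env.search_frame("top",n)[:1]:print(n,w([d["location"]],.02,c))
E
python3 m.py
```

```text
cover (array([570.2, 137.5]), array([152. , 225.5]), 8.5)
bar [[0.57322207 0.14289815 0.101     ]]
yellow (array([ 403.3, -185.9]), array([53.7, 25.3]), 16.5)
chip (array([593.4,  72.1]), array([19.9, 13.1]), 1.5)
chip (array([593.8, 126.9]), array([13.4, 17.6]), 28.0)
chip (array([587.3, 187.6]), array([18.9, 11.6]), 46.2)
rel (array([483.5,  38.2]), array([ 9.8, 16.2]), 1.0)
blue (array([472.7, 123. ]), array([ 45.5, 225.8]), 9.0)
coverslips [[0.50697802 0.42344023 0.02      ]]
counter [[0.36147595 0.43240537 0.02      ]]
petri_dish [[ 0.4462319  -0.38195429  0.02      ]]
```

```bash
python3 - <<'E'
from h import *
b=cv2.imread("pics/b.png");cv2.imwrite("pics/b2.png",cv2.resize(b[80:300,190:460],None,fx=2.7,fy=2.7,interpolation=2))
c=cam("top")
for z in(0,.1,.2,.3,.4):print(z,w([[330,195],[335,150],[350,152]],z,c)[:,:2].round(3).tolist())
E
```

```text
0 [[0.583, -0.215], [0.742, -0.232], [0.736, -0.284]]
0.1 [[0.568, -0.204], [0.716, -0.22], [0.711, -0.268]]
0.2 [[0.552, -0.193], [0.69, -0.207], [0.685, -0.253]]
0.3 [[0.536, -0.181], [0.664, -0.195], [0.659, -0.237]]
0.4 [[0.521, -0.17], [0.638, -0.183], [0.634, -0.222]]
```

View pics/b2.png

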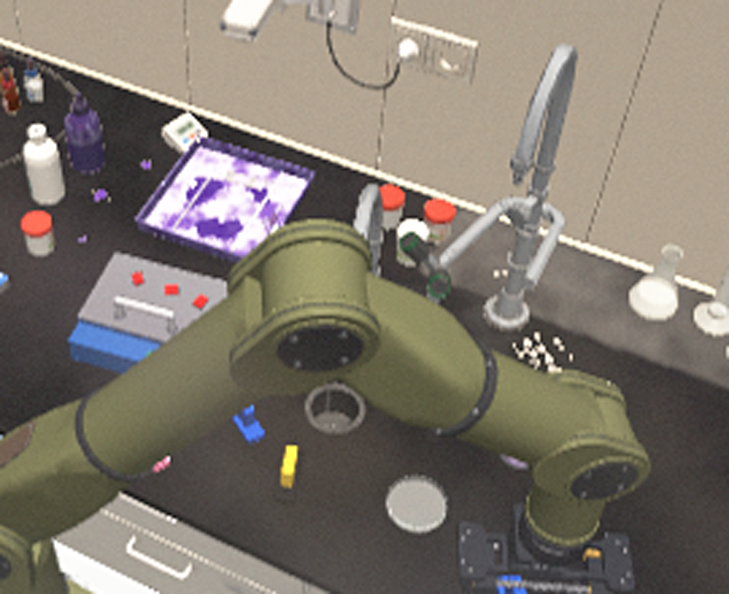

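The crop shows the yellow handle at crop (290,466), the sink cup at (335,408) and a gooseneck tap behind it. The tap is clear of the planned path. I'll approach the scraper now.

Call:
move_arm(
  commands="0 0 2 0.03 -0.03 0 1;0 0 4 0.06 -0.06 0.01 1;0 0 7 0.09 -0.09 0.02 1;0 0 7 0.12 -0.12 0.03 1;0 0 7 0.15 -0.15 0.04 1;0 0 7 0.18 -0.18 0.05 1;0 0 7 0.21 -0.21 0.06 1;0 0 7 0.24 -0.238 0.07 1;0 0 7 0.265 -0.265 0.075 1;0 0 7 0.296 -0.293 0.075 1;0 0 7 0.296 -0.293 0.075 1;0 0 7 0.296 -0.293 0.075 1",
)

```text
clock: 2.0
eef_pos: [0.4058, -0.183, 0.1584]
ee_rot: [0.989, 0.147, 0.001, -0.001]
ft_force: [0.4, -0.4, 0.5]
width: 0.0879
grip_force: 0.0
```

```bash
cat > y.py <<'E'
from h import *
s=env.get_state();c=cam("wrist",s);im=env.get_image("wrist");h=cv2.cvtColor(im,cv2.COLOR_RGB2HSV);H,S,V=h[...,0],h[...,1],h[...,2]
cv2.imwrite("pics/w1.png",im[:,:,::-1])
y=big((H>20)&(H<36)&(S>150)&(V>100))[0]
print(y.sum(),rect(y,.054,c));print(s["eef_pos"],s["clock"],Ro.from_quat(s["ee_rot"]).as_matrix()[:,0])
E
python3 y.py
```

```text
202 (array([ 429.5, -179.7]), array([ 8.6, 15.1]), 19.7)
[ 0.40579542 -0.18304025  0.15843458] 2.0 [0.95660475 0.29138434 0.00158607]
```

View pics/w1.png

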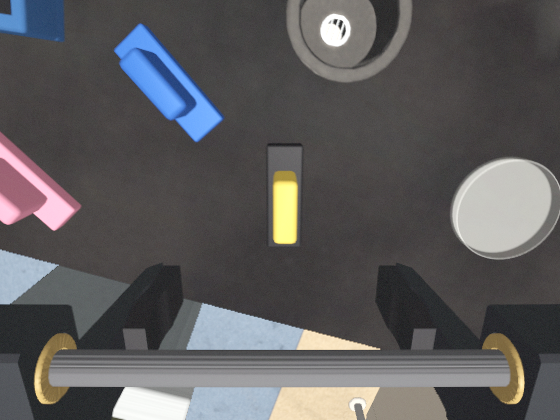

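The wrist view shows the black scraper with its yellow handle at (285,207), lined up with the tool. The blue and pink look-alikes are to its left.

```bash
python3 - <<'E'
from h import *
s=env.get_state();c=cam("wrist",s)
im=cv2.imread("pics/w1.png");print(im[165:250:4,285].tolist())
h=cv2.cvtColor(im,cv2.COLOR_BGR2HSV);m=(h[...,0]>15)&(h[...,0]<36)&(h[...,1]>150)&(h[...,2]>60);m=big(m)[0]
ys,xs=np.nonzero(m);print(xs.min(),xs.max(),ys.min(),ys.max(),rect(m,.054,c))
# blade underside/top rect
p=w([[268,145],[302,145],[301,245],[268,245]],.014,c);print(p.round(4))
E
```

```text
[[103, 102, 104], [102, 100, 102], [63, 144, 166], [63, 144, 166], [88, 192, 216], [140, 255, 255], [151, 255, 255], [154, 255, 255], [152, 255, 255], [152, 255, 255], [153, 255, 255], [153, 255, 255], [154, 255, 255], [152, 255, 255], [152, 255, 255], [150, 255, 255], [148, 255, 255], [147, 255, 255], [146, 255, 255], [138, 255, 255], [83, 81, 84], [62, 60, 65]]
274 295 171 183 (array([ 428.1, -182.8]), array([ 8.6, 15.2]), 19.5)
[[ 0.4403 -0.166   0.014 ]
 [ 0.4482 -0.1921  0.014 ]
 [ 0.3646 -0.218   0.014 ]
 [ 0.3563 -0.1902  0.014 ]]
```

```bash
python3 - <<'E'
from h import *
s=env.get_state();c=cam("wrist",s)
p=w([[285.5,183],[285.5,243]],.054,c);q=p.mean(0);print(p,q)
for z in(.036,):print(local([q[0],q[1],z],s).round(4),local([.4024,-.1916,z],s).round(4))
E
```

```text
[[ 0.42387018 -0.1849526   0.054     ]
 [ 0.37909792 -0.1986218   0.054     ]] [ 0.40148405 -0.1917872   0.054     ]
[-0.0046  0.0048  0.1225] [-0.0037  0.0049  0.1225]
```

Call:
move_arm(
  commands="0 0 0 -0.004 0.005 0.03 1;0 0 0 -0.004 0.005 0.06 1;0 0 0 -0.004 0.005 0.09 1;0 0 0 -0.004 0.005 0.11 1;0 0 0 -0.004 0.005 0.12 1;0 0 0 -0.004 0.005 0.12 1;0 0 0 -0.004 0.005 0.12 -1;0 0 0 -0.004 0.005 0.12 -1;0 0 0 -0.004 0.005 0.12 -1;0 0 0 -0.004 0.005 0.12 -1;0 0 0 -0.004 0.005 0.12 -1;0 0 0 -0.004 0.005 0.12 -1",
  newtons=30,
)

```text
clock: 3.05
eef_pos: [0.4017, -0.1926, 0.039]
ee_rot: [0.99, 0.143, 0.0, 0.0]
ft_force: [-0.0, 0.0, 0.1]
width: 0.0504
grip_force: 0.0
```

Call:
move_arm(
  commands="0 0 0 0 0 0 -1;0 0 0 0 0 0 -1;0 0 0 0 0 -0.02 -1;0 0 0 0 0 -0.05 -1;0 0 0 0 0 -0.08 -1;0 0 0 0 0 -0.11 -1;0 0 0 0 0 -0.14 -1;0 0 0 0 0 -0.16 -1;0 0 0 0 0 -0.16 -1;0 0 0 0 0 -0.16 -1",
)

```text
clock: 3.88
eef_pos: [0.4018, -0.1927, 0.1991]
ee_rot: [0.99, 0.143, 0.001, 0.001]
ft_force: [-0.2, -1.0, 0.4]
width: 0.0008
grip_force: 0.0
```

```bash
python3 - <<'E'
from h import *
s=env.get_state();print(s["eef_pos"],s["width"],s["grip_force"],s["ft_force"],s["clock"])
im=env.get_image("wrist");cv2.imwrite("pics/w2.png",im[:,:,::-1])
E
```

```text
[ 0.4017698  -0.19270886  0.19910323] 0.0007721440951673859 0.0 [-0.18095411 -1.00711382  0.41203223] 3.8833
```

View pics/w2.png

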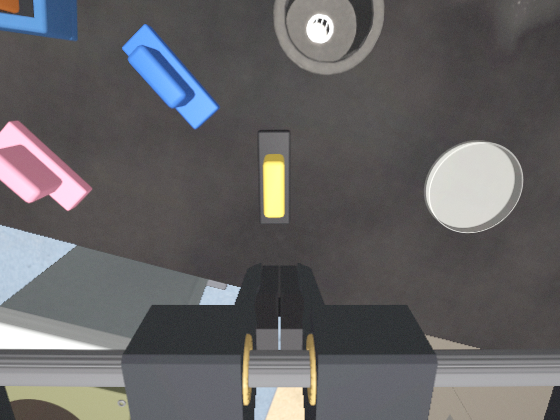

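The scraper still stands in place at (273,185). The fingers close at about 80 mm/s and I lifted before they had shut, so I'll redo the grasp with a longer close.

Call:
move_arm(
  commands="0 0 0 0 0 0 1;0 0 0 0 0 0 1;0 0 0 0 0 0 1;0 0 0 0 0 0 1;0 0 0 0 0 0 1;0 0 0 0 0 0.03 1;0 0 0 0 0 0.06 1;0 0 0 0 0 0.09 1;0 0 0 0 0 0.12 1;0 0 0 0 0 0.15 1;0 0 0 0 0 0.16 1;0 0 0 0 0 0.16 1",
)

```text
clock: 4.93
eef_pos: [0.4001, -0.1919, 0.0364]
ee_rot: [0.99, 0.144, -0.002, -0.001]
ft_force: [-0.9, -0.9, 0.8]
width: 0.0785
grip_force: 0.0
```

Call:
move_arm(
  commands="0 0 0 0 0 0 -1;0 0 0 0 0 0 -1;0 0 0 0 0 0 -1;0 0 0 0 0 0 -1;0 0 0 0 0 0 -1;0 0 0 0 0 0 -1;0 0 0 0 0 0 -1;0 0 0 0 0 0 -1;0 0 0 0 0 0 -1;0 0 0 0 0 0 -1;0 0 0 0 0 0 -1;0 0 0 0 0 0 -1",
  newtons=40,
)

```text
clock: 5.93
eef_pos: [0.4012, -0.1924, 0.0383]
ee_rot: [0.99, 0.143, -0.0, -0.0]
ft_force: [-0.2, 1.1, -0.8]
width: 0.0179
grip_force: 39.6
```

Call:
move_arm(
  commands="0 0 0 0 0 -0.03 -1;0 0 0 0 0 -0.07 -1;0 0 0 0 0 -0.11 -1;0 0 0 0 0 -0.15 -1;0 0 0 0.01 -0.013 -0.16 -1;0 0 1 0.03 -0.038 -0.16 -1;0 0 2 0.05 -0.064 -0.16 -1;0 0 4 0.07 -0.09 -0.16 -1;0 0 6 0.09 -0.115 -0.16 -1;0 0 7.7 0.11 -0.14 -0.16 -1;0 0 7.7 0.13 -0.166 -0.16 -1;0 0 7.7 0.15 -0.192 -0.16 -1",
)

```text
clock: 6.93
eef_pos: [0.4906, 0.0356, 0.1982]
ee_rot: [0.997, 0.076, -0.0, 0.0]
ft_force: [0.4, -0.8, -0.7]
width: 0.0177
grip_force: 39.5
```

```bash
cat > t.py <<'E'
from h import *
import sys
s=env.get_state();R=Ro.from_quat(s["ee_rot"]).as_matrix()
print(s["eef_pos"],np.degrees(np.arctan2(R[1,0],R[0,0])),s["width"],s["grip_force"],s["clock"])
a=np.radians(8.7);C=np.array([[np.cos(a),-np.sin(a)],[np.sin(a),np.cos(a)]])
x,y,z=map(float,sys.argv[1:4]);p=np.r_[np.array([.5653,.1367])+C@[x,y],z];print(p,local(p,s).round(4))
print("tcp in chamber",C.T@(s["eef_pos"][:2]-[.5653,.1367]))
E
python3 t.py .0225 .100 .198
```

```text
[0.49063337 0.03556151 0.19818562] 8.769348262310906 0.017705354791468255 39.540233696607174 6.9333
[0.57241503 0.23895276 0.198     ] [ 0.1118 -0.1885  0.    ]
tcp in chamber [-0.0891058  -0.08868064]
```

Call:
move_arm(
  commands="0 0 0 0.02 -0.03 0 -1;0 0 0 0.04 -0.06 0 -1;0 0 0 0.06 -0.09 0 -1;0 0 0 0.08 -0.12 0 -1;0 0 0 0.1 -0.155 0 -1;0 0 0 0.112 -0.188 0 -1;0 0 0 0.112 -0.188 0.03 -1;0 0 0 0.112 -0.188 0.055 -1;0 0 0 0.112 -0.188 0.075 -1;0 0 0 0.112 -0.188 0.085 -1;0 0 0 0.112 -0.188 0.09 -1;0 0 0 0.112 -0.188 0.092 -1",
)

```text
clock: 7.93
eef_pos: [0.5725, 0.2367, 0.1058]
ee_rot: [0.997, 0.076, -0.0, 0.0]
ft_force: [-0.6, -0.5, -1.9]
width: 0.0176
grip_force: 39.5
```

```bash
python3 t.py .0225 -.14 .105; python3 - <<'E'
from h import *
print(env.get_state()["ft_force"])
cv2.imwrite("pics/w3.png",env.get_image("wrist")[:,:,::-1])
E
```

```text
[0.57249309 0.23665792 0.10581778] 8.75933613952182 0.01755465394705227 39.54247111949371 7.9333
[0.60871763 0.00171422 0.105     ] [0.     0.2377 0.0009]
tcp in chamber [0.02223004 0.09771976]
[-0.59168563 -0.54141118 -1.9245957 ]
```

View pics/w3.png

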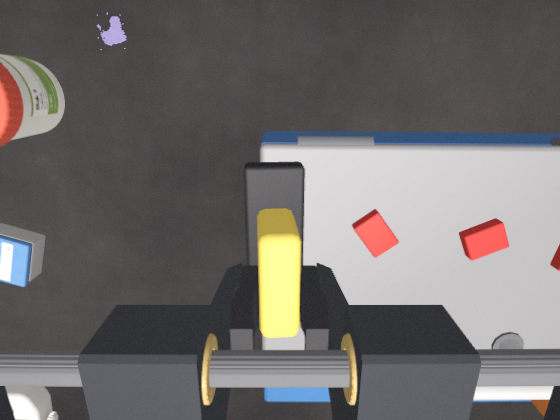

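The blade stands on the left edge of the cover at (275,215), square to it. The chips at (375,233), (484,239) and beyond are within the blade's span. Now the sweep towards -y.

Call:
move_arm(
  commands="0 0 0 0 0.008 0 -1;0 0 0 0 0.02 0 -1;0 0 0 0 0.035 0 -1;0 0 0 0 0.05 0 -1;0 0 0 0 0.065 0 -1;0 0 0 0 0.08 0 -1;0 0 0 0 0.095 0 -1;0 0 0 0 0.11 0 -1;0 0 0 0 0.125 0 -1;0 0 0 0 0.14 0 -1;0 0 0 0 0.15 0 -1;0 0 0 0 0.16 0 -1",
)

```text
clock: 8.98
eef_pos: [0.5978, 0.0768, 0.1074]
ee_rot: [0.997, 0.076, 0.001, 0.0]
ft_force: [0.1, 0.9, -1.4]
width: 0.0175
grip_force: 39.6
```

Call:
move_arm(
  commands="0 0 0 0 0.01 0 -1;0 0 0 0 0.02 0 -1;0 0 0 0 0.03 0 -1;0 0 0 0 0.04 0 -1;0 0 0 0 0.05 0 -1;0 0 0 0 0.06 0 -1;0 0 0 0 0.07 0 -1;0 0 0 0 0.077 0 -1;0 0 0 0 0.077 0 -1;0 0 0 0 0.077 0 -1",
)

```text
clock: 9.82
eef_pos: [0.6089, 0.0024, 0.1064]
ee_rot: [0.997, 0.076, -0.0, -0.0]
ft_force: [0.1, -0.2, -1.1]
width: 0.0177
grip_force: 39.5
```

```bash
cp m.py m2.py; python3 t.py .0225 -.14 .2; python3 - <<'E'
from h import *
print(env.get_state()["ft_force"])
cv2.imwrite("pics/w4.png",env.get_image("wrist")[:,:,::-1])
E
```

```text
[0.60893079 0.0024298  0.10637311] 8.734292381275965 0.01769902417304881 39.54319218319142 9.8167
[0.60871763 0.00171422 0.2       ] [-0.0003  0.0007 -0.0936]
tcp in chamber [ 0.02281895 -0.1393249 ]
[ 0.09856719 -0.16375041 -1.13550844]
```

View pics/w4.png

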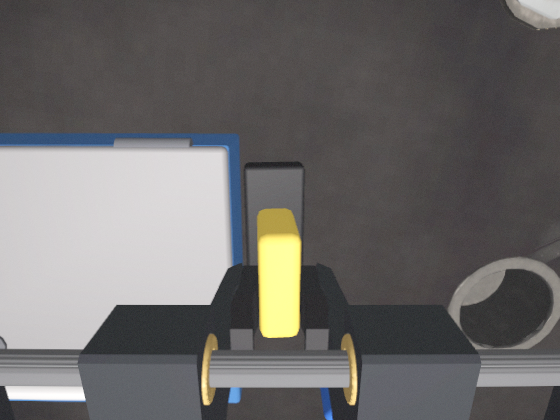

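The cover is clear and the chips must be below the blade. I'll lift and check.

Call:
move_arm(
  commands="0 0 0 0 0 -0.03 -1;0 0 0 0 0 -0.065 -1;0 0 0 0 0 -0.1 -1;0 0 0 -0.03 0.015 -0.11 -1;0 0 0 -0.06 0.03 -0.11 -1;0 0 0 -0.09 0.045 -0.11 -1;0 0 0 -0.12 0.06 -0.11 -1;0 0 0 -0.12 0.06 -0.11 -1",
)

```text
clock: 10.53
eef_pos: [0.4922, -0.0789, 0.2163]
ee_rot: [0.997, 0.074, -0.004, 0.001]
ft_force: [0.3, 0.5, -0.6]
width: 0.0173
grip_force: 39.5
```

```bash
python3 t.py 0 0 .2; python3 - <<'E'
from h import *
s=env.get_state();print(local([.402,-.192,.2],s))
for n in("wrist","top"):
  s=env.get_state();c=cam(n,s);im=env.get_image(n);h=cv2.cvtColor(im,cv2.COLOR_RGB2HSV);H,S,V=h[...,0],h[...,1],h[...,2]
  r=((H<6)|(H>174))&(S>130)&(V>90)
  for m in big(r,6):
    if m.sum()>12:
      q=rect(m,.008,c); 
      if q[1].max()<45: print(n,m.sum(),q)
E
```

```text
[ 0.49221687 -0.07886899  0.21633212] 8.467364435089657 0.01731740712295348 39.54122955095954 10.5333
[0.5653 0.1367 0.2   ] [ 0.1042 -0.2025  0.0151]
tcp in chamber [-0.10484937 -0.20203402]
[-0.10574667  0.09858759  0.01739472]
```

```bash
python3 - <<'E'
from h import *
for n in("wrist","top","scene"):
  s=env.get_state();c=cam(n,s);im=env.get_image(n)
  cv2.imwrite(f"pics/chk_{n}.png",im[:,:,::-1])
  print(n,[(d["location"],round(d["conf"],2),w([d["location"]],.005,c)[0].round(3).tolist()) for d in env.search_frame(n,"chip_1_center")])
  r=im.astype(int);m=(r[...,0]>90)&(r[...,0]>2*r[...,1])&(r[...,0]>2*r[...,2])
  for q in big(m,8): print(q.sum(),np.argwhere(q).mean(0).round()[::-1])
a=cv2.imread("pics/chk_wrist.png");b=cv2.imread("pics/chk_top.png")[120:290,180:380]
cv2.imwrite("pics/chk.png",np.hstack([cv2.resize(a,(400,300)),cv2.resize(b,(400,340))[:300]]))
E
```

```text
wrist []
1215 [211.  51.]
top []
253 [142. 176.]
231 [297.  80.]
210 [323.  78.]
156 [21. 86.]
119 [266. 188.]
116 [548. 190.]
94 [ 89. 163.]
44 [73. 95.]
scene []
101 [480. 224.]
85 [352. 158.]
69 [335. 152.]
45 [473. 407.]
39 [169.  90.]
24 [193. 113.]
12 [179. 144.]
8 [166.  84.]
```

View pics/chk.png

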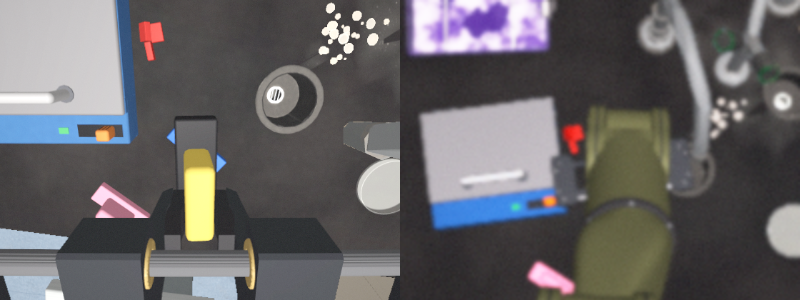

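The chips lie in a cluster on the bench right of the chamber, at wrist (151,38) in the crop, and the cover is bare. I'll put the scraper back in its old place.

Call:
move_arm(
  commands="0 0 0 -0.03 0.028 0 -1;0 0 0 -0.06 0.056 0 -1;0 0 0 -0.09 0.084 0 -1;0 0 0 -0.106 0.099 0.02 -1;0 0 0 -0.106 0.099 0.06 -1;0 0 0 -0.106 0.099 0.1 -1;0 0 0 -0.106 0.099 0.13 -1;0 0 0 -0.106 0.099 0.15 -1;0 0 0 -0.106 0.099 0.165 -1;0 0 0 -0.106 0.099 0.172 -1;0 0 0 -0.106 0.099 0.176 -1;0 0 0 -0.106 0.099 0.176 -1",
)

```text
clock: 11.93
eef_pos: [0.4103, -0.1886, 0.0401]
ee_rot: [0.997, 0.077, 0.0, -0.0]
ft_force: [0.3, 0.6, -2.0]
width: 0.0172
grip_force: 39.5
```

```bash
python3 t.py 0 0 .2; python3 -c "
from h import *
print(env.get_state()['ft_force'])"
```

```text
[ 0.41027355 -0.18864892  0.04005466] 8.814535156165304 0.017206764714704573 39.54204196081264 11.9333
[0.5653 0.1367 0.2   ] [ 0.2031 -0.2978 -0.1599]
tcp in chamber [-0.20245524 -0.29815599]
[ 0.32303536  0.62812106 -2.04275131]
```

Set it down the last 1.5 mm, then open and retreat.

Call:
move_arm(
  commands="0 0 0 0 0 0.002 -1;0 0 0 0 0 0.002 -1;0 0 0 0 0 0.002 0;0 0 0 0 0 0.002 0;0 0 0 0 0 0.002 0;0 0 0 0 0 0.002 0.2;0 0 0 0 0 0.002 0.2;0 0 0 0 0 0.002 0.2;0 0 0 0 0 -0.03 0.2;0 0 0 0 0 -0.07 0.2;0 0 0 0 0 -0.11 0.2;0 0 0 0 0 -0.15 0.2",
)

```text
clock: 12.93
eef_pos: [0.4091, -0.1885, 0.1919]
ee_rot: [0.997, 0.077, -0.001, -0.0]
ft_force: [1.5, -0.0, -0.5]
width: 0.0529
grip_force: 0.0
```

```bash
python3 t.py -.045 0 .2
```

```text
[ 0.4090743  -0.1885439   0.19194421] 8.78973930556262 0.05292353557604354 0.0 12.9333
[0.52081778 0.12989326 0.2       ] [ 0.1591 -0.2976 -0.0081]
tcp in chamber [-0.20362481 -0.29787077]
```

Call:
move_arm(
  commands="0 0 7 0.016 -0.03 -0.008 0.2;0 0 14 0.032 -0.06 -0.016 0.2;0 0 21 0.048 -0.09 -0.016 0.2;0 0 28 0.064 -0.12 -0.016 0.2;0 0 35 0.08 -0.15 -0.016 0.2;0 0 42 0.096 -0.18 -0.016 0.2;0 0 49 0.112 -0.21 -0.016 0.2;0 0 56 0.128 -0.24 -0.016 0.2;0 0 63 0.14 -0.265 -0.016 0.2;0 0 70 0.15 -0.28 -0.016 0.2;0 0 77 0.159 -0.298 -0.016 0.2;0 0 84 0.159 -0.298 -0.016 0.2",
)

```text
clock: 13.93
eef_pos: [0.5223, 0.1351, 0.2062]
ee_rot: [0.793, -0.61, -0.001, -0.002]
ft_force: [0.4, 0.1, -0.9]
width: 0.0528
grip_force: 0.0
```

Call:
move_arm(
  commands="0 0 6 0 0 0 0.2;0 0 6 0 0 0 0.2;0 0 6 0 0 0 0.2",
)

```text
clock: 14.18
eef_pos: [0.521, 0.1299, 0.2059]
ee_rot: [0.76, -0.65, 0.0, 0.001]
ft_force: [-0.2, -0.9, 0.8]
width: 0.053
grip_force: 0.0
```

```bash
python3 t.py -.045 0 .101; python3 - <<'E'
from h import *
s=env.get_state();print(s["joints"].round(2));im=env.get_image("wrist");cv2.imwrite("pics/w5.png",im[:,:,::-1])
E
```

```text
[0.52095598 0.12992289 0.20591862] -81.04525420273148 0.05301408718938337 0.0 14.1833
[0.52081778 0.12989326 0.101     ] [-0.0002  0.      0.1049]
tcp in chamber [-4.48589046e-02  8.38440214e-06]
[-0.74  0.72  0.71  1.89 -0.66  0.78 -2.65]
```

View pics/w5.png

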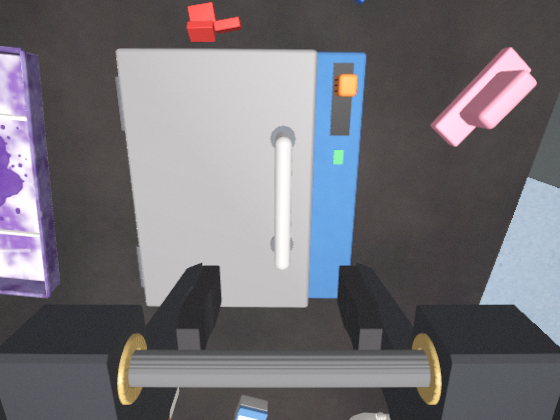

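The bar runs from (283,143) to (283,265) and the release is still at the start, at (346,85). Joint 7 is at its limit though, so I'll use the half-turned grasp.

```bash
python3 - <<'E'
from h import *
s=env.get_state();c=cam("wrist",s)
p=w([[283.5,143],[283.5,265]],.103,c);print(p,local(p.mean(0),s).round(4))
p=w([[347,85]],.0765,c);print(p)
E
```

```text
[[0.52515607 0.08233929 0.103     ]
 [0.51031554 0.17445187 0.103     ]] [0.0009 0.0033 0.1031]
[[0.48533898 0.03752452 0.0765    ]]
```

Call:
move_arm(
  commands="0 0 -7 0 0 0 0.2;0 0 -14 0 0 0 0.2;0 0 -21 0 0 0 0.2;0 0 -28 0 0 0 0.2;0 0 -35 0 0 0 0.2;0 0 -42 0 0 0 0.2;0 0 -49 0 0 0 0.2;0 0 -56 0 0 0 0.2;0 0 -63 0 0 0 0.2;0 0 -70 0 0 0 0.2;0 0 -77 0 0 0 0.2;0 0 -84 0 0 0 0.2",
)

```text
clock: 15.23
eef_pos: [0.5217, 0.1297, 0.2071]
ee_rot: [1.0, 0.028, 0.001, -0.001]
ft_force: [-0.0, -0.3, -0.4]
width: 0.0528
grip_force: 0.0
```

Call:
move_arm(
  commands="0 0 -7 0 0 0 0.2;0 0 -14 0 0 0 0.2;0 0 -21 0 0 0 0.2;0 0 -28 0 0 0 0.2;0 0 -35 0 0 0 0.2;0 0 -42 0 0 0 0.2;0 0 -49 0 0 0 0.2;0 0 -56 0 0 0 0.2;0 0 -63 0 0 0 0.2;0 0 -70 0 0 0 0.2;0 0 -77 0 0 0 0.2;0 0 -84 0 0 0 0.2",
)

```text
clock: 16.23
eef_pos: [0.522, 0.1297, 0.2075]
ee_rot: [0.724, 0.69, 0.002, 0.0]
ft_force: [0.4, -0.7, 0.1]
width: 0.0525
grip_force: 0.0
```

Call:
move_arm(
  commands="0 0 -6 0 0 0 0.2;0 0 -12 0 0 0 0.2;0 0 -12 0 0 0 0.2;0 0 -12 0 0 0 0.2",
)

```text
clock: 16.57
eef_pos: [0.5219, 0.1296, 0.2072]
ee_rot: [0.652, 0.758, 0.001, 0.0]
ft_force: [0.3, -0.2, 0.3]
width: 0.0524
grip_force: 0.0
```

```bash
python3 t.py -.045 0 .101; python3 - <<'E'
from h import *
s=env.get_state();print(s["joints"].round(2))
E
```

```text
[0.52185789 0.12958056 0.20715157] 98.64217443327003 0.05244943645563127 0.0 16.5667
[0.52081778 0.12989326 0.101     ] [ 0.0004 -0.0012  0.1061]
tcp in chamber [-0.04401915 -0.00046644]
[-0.19  0.61 -0.23  1.86  0.2   0.69 -0.38]
```

Call:
move_arm(
  commands="0 0 0 0 -0.003 0.03 0.2;0 0 0 0 -0.003 0.06 0.2;0 0 0 0 -0.003 0.085 0.2;0 0 0 0 -0.003 0.1 0.2;0 0 0 0 -0.003 0.105 0.2;0 0 0 0 -0.003 0.105 -1;0 0 0 0 -0.003 0.105 -1;0 0 0 0 -0.003 0.105 -1;0 0 0 0 -0.003 0.105 -1;0 0 0 0 -0.003 0.105 -1;0 0 0 0 -0.003 0.105 -1;0 0 0 0 -0.003 0.105 -1",
  newtons=40,
)

```text
clock: 17.57
eef_pos: [0.5187, 0.1296, 0.1018]
ee_rot: [0.651, 0.759, 0.0, 0.0]
ft_force: [-0.6, -0.2, -0.2]
width: 0.0085
grip_force: 0.0
```

Call:
move_arm(
  commands="0 0 0 0 0 0 -1;0 0 0 0 0 0 -1;0 0 0 0 0 0 -1",
)

```text
clock: 17.82
eef_pos: [0.5187, 0.1295, 0.102]
ee_rot: [0.651, 0.759, 0.0, 0.0]
ft_force: [-1.0, 0.2, 5.4]
width: 0.0002
grip_force: 2.6
```

```bash
python3 - <<'E'
from h import *
s=env.get_state();print(s["ft_force"],s["width"],s["grip_force"]);im=env.get_image("wrist");b=env.get_image("scene")[150:250,190:330]
cv2.imwrite("pics/w6.png",np.hstack([cv2.resize(im,(420,315)),cv2.resize(b,(380,315))])[:,:,::-1])
E
```

```text
[-0.99054114  0.18874067  5.3830399 ] 0.00015500309845305286 2.6336966827511787
```

View pics/w6.png

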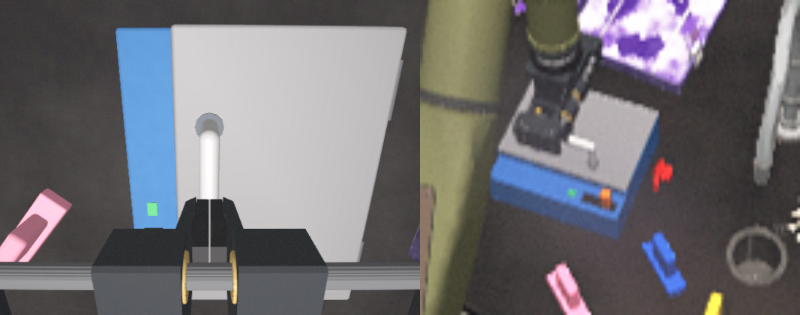

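The wrist half shows the bar at (210,165) running into the finger gap, yet the width reads 0. The bar is probably not held, so I'll test with a small lift.

Call:
move_arm(
  commands="0 0 0 0 0 -0.003 -1;0 0 0 0 0 -0.006 -1;0 0 0 0 0 -0.006 -1;0 0 0 0 0 -0.006 -1",
)

```text
clock: 18.25
eef_pos: [0.5186, 0.1295, 0.1076]
ee_rot: [0.651, 0.759, 0.0, 0.0]
ft_force: [-0.3, -0.2, -0.3]
width: 0.0005
grip_force: 0.0
```

```bash
python3 - <<'E'
from h import *
s=env.get_state();c=cam("wrist",s)
print(s["eef_pos"],s["ft_force"],s["width"],s["grip_force"])
im=env.get_image("wrist")
for r in (160,180,200,220,240,250,255,260,265,270,280,300): print(r,im[r,240:320:3].mean(1).astype(int).tolist())
# predicted bar end pixel positions
K,d,R,t=c
a=np.radians(8.7);C=np.array([[np.cos(a),-np.sin(a)],[np.sin(a),np.cos(a)]])
for z in(.101,.107,.112):
  P=np.array([np.r_[np.array([.5653,.1367])+C@[-.045,y],z] for y in(-.045,.0,.045)])
  print(z,cv2.projectPoints(P,cv2.Rodrigues(R)[0],t,K,d)[0].reshape(-1,2).round().tolist())
E
```

```text
[0.51860838 0.12953046 0.10757233] [-0.33510372 -0.22300796 -0.29438454] 0.0004946781612352153 0.0
160 [209, 210, 210, 211, 211, 210, 210, 197, 159, 159, 157, 138, 133, 135, 134, 135, 154, 159, 155, 210, 210, 210, 210, 210, 210, 209, 209]
180 [208, 208, 207, 209, 208, 209, 207, 209, 210, 198, 226, 237, 243, 243, 236, 225, 207, 166, 209, 209, 208, 209, 209, 207, 210, 209, 209]
200 [208, 207, 208, 207, 208, 207, 208, 208, 207, 213, 240, 246, 255, 255, 251, 237, 220, 178, 208, 207, 206, 208, 207, 207, 207, 208, 207]
220 [206, 206, 206, 206, 206, 206, 207, 206, 206, 210, 239, 246, 255, 255, 250, 236, 218, 174, 207, 205, 206, 207, 205, 205, 206, 204, 205]
240 [202, 204, 204, 204, 205, 204, 204, 204, 206, 208, 239, 246, 254, 255, 250, 235, 214, 174, 203, 204, 205, 205, 204, 206, 204, 203, 205]
250 [202, 204, 203, 203, 204, 205, 204, 205, 204, 209, 239, 246, 254, 255, 249, 234, 213, 182, 204, 203, 205, 203, 205, 204, 204, 204, 204]
255 [201, 205, 204, 204, 203, 205, 204, 204, 203, 206, 239, 246, 254, 255, 249, 233, 212, 177, 204, 203, 203, 203, 204, 204, 203, 204, 203]
260 [201, 203, 203, 203, 203, 203, 204, 204, 203, 204, 240, 246, 253, 255, 249, 233, 211, 175, 204, 202, 204, 202, 203, 203, 204, 203, 203]
265 [200, 203, 203, 203, 202, 82, 46, 143, 139, 139, 170, 175, 180, 244, 178, 162, 143, 127, 139, 132, 47, 87, 203, 204, 202, 204, 203]
270 [198, 202, 165, 46, 49, 45, 46, 49, 40, 43, 44, 42, 42, 178, 41, 44, 39, 39, 41, 48, 46, 48, 50, 46, 183, 202, 202]
280 [197, 132, 46, 46, 43, 51, 49, 42, 41, 39, 39, 36, 39, 180, 40, 48, 40, 42, 42, 43, 46, 40, 46, 48, 47, 115, 201]
300 [45, 42, 47, 48, 46, 47, 43, 44, 44, 46, 46, 43, 40, 177, 50, 43, 44, 41, 44, 45, 41, 48, 50, 47, 47, 49, 51]
0.101 [[283.0, 349.0], [284.0, 271.0], [284.0, 180.0]]
0.107 [[283.0, 356.0], [284.0, 277.0], [284.0, 183.0]]
0.112 [[283.0, 364.0], [284.0, 283.0], [284.0, 186.0]]
```

The fingers closed above the bar and only touched its top. I'll reopen, go 16 mm lower and close again.

Call:
move_arm(
  commands="0 0 0 0 0 0 0.1;0 0 0 0 0 0 0.1;0 0 0 0 0 0 0.1;0 0 0 0 0 0 0.1;0 0 0 0 0 0 0.1;0 0 0 0 0 0 0.1;0 0 0 0 0 0 0.1;0 0 0 0 0 0.006 0.1;0 0 0 0 0 0.012 0.1;0 0 0 0 0 0.016 0.1;0 0 0 0 0 0.016 0.1;0 0 0 0 0 0.016 0.1",
)

```text
clock: 19.3
eef_pos: [0.5182, 0.1294, 0.0909]
ee_rot: [0.651, 0.759, -0.0, -0.0]
ft_force: [0.3, -1.0, 0.6]
width: 0.0485
grip_force: 0.0
```

Call:
move_arm(
  commands="0 0 0 0 0 0 -1;0 0 0 0 0 0 -1;0 0 0 0 0 0 -1;0 0 0 0 0 0 -1;0 0 0 0 0 0 -1;0 0 0 0 0 0 -1;0 0 0 0 0 0 -1;0 0 0 0 0 0 -1;0 0 0 0 0 0 -1;0 0 0 0 0 0 -1",
  newtons=30,
)

```text
clock: 20.13
eef_pos: [0.5185, 0.1295, 0.0915]
ee_rot: [0.651, 0.759, -0.0, 0.0]
ft_force: [-0.2, 0.6, 1.6]
width: 0.0107
grip_force: 30.0
```

The bar is now held at width 10.7 mm with 30 N. Now the tug.

Call:
move_arm(
  commands="0 0 0 0 0 -0.002 -1;0 0 0 0 0 -0.004 -1;0 0 0 0 0 -0.006 -1;0 0 0 0 0 -0.007 -1;0 0 0 0 0 -0.008 -1;0 0 0 0 0 -0.008 -1",
)

```text
clock: 20.63
eef_pos: [0.5215, 0.13, 0.0998]
ee_rot: [0.651, 0.759, 0.002, 0.002]
ft_force: [6.9, -0.2, -6.4]
width: 0.0109
grip_force: 30.0
```

Call:
move_arm(
  commands="0 0 0 0 0.0035 -0.002 -1;0 0 0 0 0.004 -0.004 -1;0 0 0 0 0.005 -0.006 -1;0 0 0 0 0.0055 -0.008 -1;0 0 0 0 0.0055 -0.008 -1;0 0 0 0 0.0055 -0.008 -1",
)

```text
clock: 21.13
eef_pos: [0.5249, 0.1304, 0.1077]
ee_rot: [0.651, 0.759, 0.001, 0.001]
ft_force: [5.2, -0.0, -7.7]
width: 0.0112
grip_force: 30.0
```

```bash
cat > cv.py <<'E'
from h import *
s=env.get_state();print(s["eef_pos"],s["ft_force"],s["width"],s["grip_force"],s["clock"])
b=env.get_image("scene")[150:250,190:330];a=cv2.imread("pics/b.png")[150:250,190:330,::-1]
import sys
c=cam("scene")
# front lower edge of the grey cover vs. blue deck along columns right of the gripper
for x in (215,220,225,255,260,265,270): 
  col=env_im=None
h=cv2.cvtColor(b,cv2.COLOR_RGB2HSV);h0=cv2.cvtColor(a,cv2.COLOR_RGB2HSV)
f=lambda q:(q[...,0]>95)&(q[...,0]<125)&(q[...,1]>110)
for x in range(28,85,6): print(x+190,np.nonzero(f(h)[:,x])[0]+150)
E
python3 cv.py
```

```text
[0.52493467 0.13041384 0.10769754] [ 5.24474456 -0.01972293 -7.69306605] 0.011216309205523635 30.00607341527939 21.1333
218 [200 201 202 203 204 205 206 207 208 209 210 211 212 213]
224 [197 198 199 200 201 202 203 204 205 206 207 208 209 210 211 212 213 214]
230 [198 199 200 201 202 203 204 205 206 207 208 209 210 211 212 213 214 215]
236 [200 201 202 203 204 205 206 207 208 209 210 211 212 214 216]
242 [202 203 204 205 206 207 208 209 210 211 212 213 214 216 219]
248 [203 204 205 206 207 208 209 210 211 212 213 214 215 216]
254 [208 209 210 211 215 216 217]
260 [207 208 209 217 218 219 222]
266 [207 208 209 210 211]
272 [196 197 198 199 200 201 202 203 204 205 227 228 229]
```

Call:
move_arm(
  commands="0 0 0 0 0.002 -0.004 -1;0 0 0 0 0.0045 -0.008 -1;0 0 0 0 0.007 -0.012 -1;0 0 0 0 0.0095 -0.016 -1;0 0 0 0 0.0125 -0.02 -1;0 0 0 0 0.0155 -0.024 -1;0 0 0 0 0.0155 -0.024 -1",
)

```text
clock: 21.77
eef_pos: [0.5394, 0.1326, 0.132]
ee_rot: [0.651, 0.759, -0.0, 0.0]
ft_force: [3.2, -0.4, -7.5]
width: 0.011
grip_force: 30.0
```

```bash
python3 - <<'E'
from h import *
s=env.get_state();c=cam("wrist",s);print(s["eef_pos"],s["ft_force"],s["width"],s["grip_force"])
im=env.get_image("wrist");cv2.imwrite("pics/w7.png",im[:,:,::-1])
h=cv2.cvtColor(im,cv2.COLOR_RGB2HSV)
b=(h[...,0]>95)&(h[...,0]<125)&(h[...,1]>110)
for r in(60,100,150,200): 
  x=np.nonzero(b[r])[0];print(r,x.min() if len(x) else 0,x.max() if len(x) else 0,im[r,100:560:20].mean(1).astype(int).tolist())
E
python3 cv.py|tail -10
```

```text
[0.53938335 0.13257429 0.13198436] [ 3.23125941 -0.42836684 -7.45855562] 0.011014800742125533 30.006350576877594
60 137 195 [60, 67, 168, 167, 170, 195, 194, 193, 192, 192, 193, 193, 193, 191, 191, 189, 189, 189, 187, 71, 74, 74, 68]
100 141 198 [70, 72, 89, 172, 171, 177, 196, 195, 194, 196, 194, 194, 193, 193, 193, 191, 191, 189, 189, 73, 74, 72, 68]
150 146 201 [75, 81, 79, 174, 175, 177, 196, 196, 195, 195, 195, 195, 193, 194, 194, 192, 191, 190, 77, 72, 70, 68, 64]
200 152 204 [77, 79, 85, 175, 178, 177, 195, 195, 194, 255, 195, 196, 194, 194, 194, 191, 191, 192, 81, 81, 78, 71, 89]
218 [200 201 202 203 204 205 206 207 209 210 211 212]
224 [191 196 197 198 199 200 201 202 203 204 205 206 207 208 209 212 213]
230 [193 199 200 201 202 203 204 205 206 207 208 209 210 215]
236 [195 196 197 200 201 202 203 204 205 206 207 208 209 210 211 212 215]
242 [201 202 203 204 205 206 207 208 209 210 211 212 213 214 219]
248 [204 205 206 207 208 209 210 211 212 213 214 215]
254 [208 209 210 211 215 216 217]
260 [201 202 203 207 208 209 217 218 219]
266 [207 208 209 210]
272 [194 195 196 197 198 199 200 201 202 203 204 227 228]
```

```bash
cat > ang.py <<'E'
from h import *
s=env.get_state();K,d,R,t=cam("wrist",s)
im=env.get_image("wrist");g=cv2.cvtColor(im,cv2.COLOR_RGB2HSV)
a=np.radians(8.7);C=np.array([[np.cos(a),-np.sin(a)],[np.sin(a),np.cos(a)]])
def pr(x,y,z):return cv2.projectPoints(np.array([np.r_[np.array([.5653,.1367])+C@[x,y],z]]),cv2.Rodrigues(R)[0],t,K,d)[0].ravel().round(0).tolist()
for th in(0,.04,.15,.25,.35,.45,.7,.8,.9):
  f=lambda x,z:(.08+x*np.cos(th)+z*np.sin(th),-x*np.sin(th)+z*np.cos(th)+.058)
  o=[]
  for X,Y in((-.15,.11),(-.15,.06),(0,.11)):
    x,z=f(X,.008);o.append(pr(x,Y,z))
  x,z=f(-.125,.043);o.append(pr(x,.045,z));print(th,o)
m=big((g[...,1]<40)&(g[...,2]>150))[0]
for r in(20,30,40,50,60,80,100,140,180,200):
  x=np.nonzero(m[r])[0];print(r,(x.min(),x.max()) if len(x) else None)
E
python3 ang.py
```

```text
0 [[199.0, 36.0], [205.0, 130.0], [477.0, 37.0], [243.0, 168.0]]
0.04 [[197.0, 34.0], [203.0, 132.0], [477.0, 37.0], [245.0, 170.0]]
0.15 [[195.0, 30.0], [202.0, 135.0], [479.0, 37.0], [256.0, 177.0]]
0.25 [[196.0, 25.0], [204.0, 139.0], [480.0, 37.0], [270.0, 183.0]]
0.35 [[202.0, 19.0], [209.0, 143.0], [481.0, 37.0], [289.0, 190.0]]
0.45 [[212.0, 13.0], [219.0, 148.0], [482.0, 37.0], [313.0, 196.0]]
0.7 [[269.0, -7.0], [270.0, 162.0], [484.0, 37.0], [400.0, 214.0]]
0.8 [[309.0, -17.0], [305.0, 168.0], [485.0, 38.0], [444.0, 221.0]]
0.9 [[361.0, -27.0], [348.0, 175.0], [485.0, 38.0], [493.0, 227.0]]
20 None
30 (np.int64(197), np.int64(265))
40 (np.int64(197), np.int64(433))
50 (np.int64(197), np.int64(472))
60 (np.int64(198), np.int64(470))
80 (np.int64(199), np.int64(467))
100 (np.int64(200), np.int64(464))
140 (np.int64(203), np.int64(458))
180 (np.int64(205), np.int64(451))
200 (np.int64(206), np.int64(448))
```

The cover has risen to about 0.3 rad, well past the 0.04 rad stop. The catch has not bitten, so the release stays put. I'll lift on along the arc.

Call:
move_arm(
  commands="2 0 0 0 0.0046 -0.0055 -1;4 0 0 0 0.0095 -0.0107 -1;6 0 0 0 0.0147 -0.0156 -1;8 0 0 0 0.02 -0.0203 -1;10 0 0 0 0.0258 -0.0247 -1;12 0 0 0 0.0317 -0.0287 -1;14 0 0 0 0.0378 -0.0324 -1;16 0 0 0 0.044 -0.0358 -1;18 0 0 0 0.0506 -0.0388 -1;20 0 0 0 0.057 -0.0414 -1;20 0 0 0 0.057 -0.0414 -1;20 0 0 0 0.057 -0.0414 -1",
)

```text
clock: 22.92
eef_pos: [0.5917, 0.1404, 0.1744]
ee_rot: [0.64, 0.747, -0.136, -0.116]
ft_force: [-6.5, -3.0, 9.5]
width: 0.0104
grip_force: 30.0
```

```bash
python3 ang.py; python3 - <<'E'
from h import *
s=env.get_state();print(s["joints"].round(2),s["ft_force"],s["width"])
a=np.radians(8.7);C=np.array([[np.cos(a),-np.sin(a)],[np.sin(a),np.cos(a)]])
print(C.T@(s["eef_pos"][:2]-[.5653,.1367])-[.08,0],s["eef_pos"][2]-.058)
E
```

```text
0 [[206.0, 48.0], [210.0, 119.0], [430.0, 40.0], [217.0, 148.0]]
0.04 [[202.0, 47.0], [207.0, 120.0], [431.0, 40.0], [216.0, 149.0]]
0.15 [[192.0, 45.0], [197.0, 122.0], [432.0, 40.0], [213.0, 153.0]]
0.25 [[184.0, 42.0], [190.0, 124.0], [434.0, 40.0], [213.0, 157.0]]
0.35 [[178.0, 39.0], [185.0, 126.0], [435.0, 40.0], [216.0, 161.0]]
0.45 [[173.0, 36.0], [181.0, 129.0], [436.0, 40.0], [221.0, 165.0]]
0.7 [[173.0, 26.0], [182.0, 137.0], [439.0, 40.0], [250.0, 178.0]]
0.8 [[180.0, 20.0], [189.0, 141.0], [440.0, 40.0], [270.0, 184.0]]
0.9 [[192.0, 15.0], [200.0, 145.0], [441.0, 40.0], [294.0, 190.0]]
20 None
30 (np.int64(182), np.int64(215))
40 (np.int64(182), np.int64(341))
50 (np.int64(183), np.int64(432))
60 (np.int64(183), np.int64(431))
80 (np.int64(185), np.int64(428))
100 (np.int64(186), np.int64(426))
140 (np.int64(189), np.int64(421))
180 (np.int64(192), np.int64(416))
200 (np.int64(193), np.int64(413))
[-0.17  0.92 -0.25  1.29  0.13  1.31 -0.26] [-6.0477329  -1.84820103  8.97555288] 0.01115470774336644
[-0.05342802 -0.00039272] 0.11636435394215644
```

Call:
move_arm(
  commands="0 0 0 0 0.0025 -0.002 -1;0 0 0 0 0.005 -0.004 -1;0 0 0 0 0.0075 -0.006 -1;0 0 0 0 0.0075 -0.006 -1;0 0 0 0 0.0075 -0.006 -1;0 0 0 0 0.0075 -0.006 -1;0 0 0 0 0.0075 -0.006 -1;0 0 0 0 0.0075 -0.006 -1",
)

```text
clock: 23.63
eef_pos: [0.6007, 0.1417, 0.1779]
ee_rot: [0.64, 0.747, -0.136, -0.115]
ft_force: [-5.0, -3.2, 9.5]
width: 0.0112
grip_force: 30.0
```

```bash
python3 ang.py|sed -n 6,14p; python3 - <<'E'
from h import *
s=env.get_state();print(s["clock"],s["ft_force"],s["width"],s["grip_force"],abs(s["joint_vel"]).max())
a=np.radians(8.7);C=np.array([[np.cos(a),-np.sin(a)],[np.sin(a),np.cos(a)]])
x=(C.T@(s["eef_pos"][:2]-[.5653,.1367])-[.08,0])[0];z=s["eef_pos"][2]-.058
print(x,z,np.arctan2(z,-x)-.331)
c=cam("top");im=env.get_image("top").astype(int)
m=(im[...,0]>90)&(im[...,0]>2*im[...,1])&(im[...,0]>2*im[...,2])
for q in big(m,9):
  if q.sum()>20: print(q.sum(),rect(q,.01,c))
for n in("coverslips","counter","petri_dish","scraper","specimen_jar"):
  print(n,[(round(d["conf"],2),w([d["location"]],.02,c)[0].round(3).tolist()) for d in env.search_frame("top",n)][:4])
E
```

```text
0.45 [[163.0, 37.0], [171.0, 128.0], [420.0, 41.0], [210.0, 163.0]]
0.7 [[162.0, 28.0], [171.0, 135.0], [423.0, 41.0], [236.0, 175.0]]
0.8 [[167.0, 23.0], [177.0, 139.0], [424.0, 41.0], [253.0, 180.0]]
0.9 [[177.0, 17.0], [187.0, 143.0], [425.0, 41.0], [275.0, 186.0]]
20 None
30 (np.int64(176), np.int64(186))
40 (np.int64(177), np.int64(186))
50 (np.int64(177), np.int64(187))
60 (np.int64(178), np.int64(188))
23.6833 [-5.64558741 -2.2108359   9.64213851] 0.010919924123271148 30.00394642353058 0.001196541534051995
-0.044269529224317726 0.11987068648373539 0.8860228261265912
252 (array([635.4, 431.5]), array([60. , 59.1]), 3.1)
231 (array([989.7, -96. ]), array([59.2, 59.2]), 44.5)
211 (array([1000.5, -186.3]), array([59.8, 53.2]), 0.0)
155 (array([960.5, 894.7]), array([57.2, 46.4]), 30.8)
120 (array([598.7,   5.2]), array([48.5, 34.2]), 1.1)
116 (array([ 613.8, -975. ]), array([83.4, 17.5]), 87.9)
87 (array([681. , 622.5]), array([47.9, 34. ]), 85.1)
48 (array([923.3, 697.6]), array([32.7, 22.5]), 47.0)
coverslips [(0.63, [0.513, 0.419, 0.02])]
counter [(0.75, [0.359, 0.435, 0.02])]
petri_dish [(0.81, [0.447, -0.375, 0.02]), (0.42, [0.511, 0.424, 0.02])]
scraper [(0.8, [0.365, -0.555, 0.02]), (0.72, [0.406, -0.182, 0.02]), (0.69, [0.357, 0.43, 0.02]), (0.67, [0.474, -0.08, 0.02])]
specimen_jar [(0.83, [0.62, 0.414, 0.02]), (0.29, [0.6, 0.063, 0.02])]
```

```bash
python3 -c "
from plant import env
print(env.finish_job())"
```

```text
the job is handed in; nothing more can be done
None
```

I swept the three chips onto the bench and put the scraper back down. The tug showed the catch had not bitten, so I left the release alone, and I handed the job in holding the cover by its handle at about 0.88 rad (50 degrees); no verdict was shown.

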